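# Put the scraper away in the slanted rack

## Robot

A 7-joint arm with a two-finger parallel gripper is mounted at the origin on the work surface; the furniture and walls round the work are solid. World frame = base frame: x ahead of the robot, y to its left, z up, the work surface at z = 0. Lengths are in m, angles in rad, forces in N, time in s.
With the tool pointing down it reaches from about 0.4 to 0.9 m from the base axis. Payload 5.5 kg.
Tool frame: the origin (TCP) lies midway between the tips of the shut fingers; the grasp point (between the pads) lies 19 mm behind it (manip.grip_depth is the distance from the TCP to the grasp point, in m); z points along the fingers, y is the line along which they close (so a half turn about z gives the same grasp; the last joint's range is limited). The gripper opens to 92 mm and grips with 3 to 60 N. Pads are 19 mm wide; open, the fingers measure 130 mm over their backs; the gripper's body (75 mm by 190 mm) begins 47 mm behind the grasp point.
Start: joints at [-1.039, 0.501, -0.427, 1.55, 0.221, 1.138, -0.21], TCP at [0.173, 0.627, 0.195] pointing down, gripper open.
Joint ranges: [-2.88, 2.88], [-0.31, 2.03], [-1.54, 1.56], [0.2, 2.42], [-1.41, 4.55], [0.19, 2.02], [-2.57, 2.57]. Speed limits (rad/s): [2.57, 2.57, 3.14, 3.14, 3.14, 3.14, 3.14].

## Interface

Orientations are given as a unit quaternion [x, y, z, w].
In Python, from bench import manip, cams, telemetry gives the robot as it stands (manip), with the cameras (cams) and the readings (telemetry). Calls block until the motion is done:
- manip.move_pose(position, orientation): joint-space move of the TCP to a pose.
- manip.servo_line(position, ori=None, vel=0.15): straight line of the TCP; ori=None keeps the orientation; vel is the mean speed in m/s.
- manip.movej(angles): joint-space move.
- manip.open() and manip.close(f_grip=None): open the fingers fully, or close them until they stop; f_grip is the grip in N (None keeps the last).
- manip.sleep(seconds).
- manip.solve_ik(position, orientation): joint angles nearest the present ones, or None.
- cams.get_image(name): name is "scene" or "top" or "wrist"; returns the picture (400x640x3 uint8, red, green, blue); there is no depth.
- cams.get_calibration(name): a dict with "vfov" (degrees; the focal length in pixels is half the picture's height over the tangent of half this angle, whatever the lens; pixels are square), "cx", "cy" (the principal point, pixels), "eye" and "attitude" of the camera in the world. Camera axes: x right, y down, z forward; pixel columns grow to the right and rows downward; lengths in m; the calibration is good to about 2 mm. A picture is of the moment at which its call begins: read the wrist's pose just before it. get_calibration takes no time and is no camera call; for the wrist camera it gives the pose at the moment of the call.
A pose or a line that the arm cannot do raises manip.PlanningError and nothing moves.
- manip.hand_in(): hands the job in; it is judged then, once.
Readings, each from a call of its own:
- telemetry.current_clock(): time.
- telemetry.current_q(): joint angles.
- telemetry.current_joint_velocities(): joint speeds.
- telemetry.current_tau(): joint torques, N m.
- telemetry.current_tool_pos(): TCP position.
- telemetry.current_tcp_rot(): TCP orientation.
- telemetry.current_force(): force on the tool from outside, world axes, zero at the start.
- telemetry.current_wrist_torque(): the same for the moment, N m.
- telemetry.current_finger_gap(): finger opening in m.
- telemetry.current_gripper_force(): force on a finger pad.
Only numpy, scipy, OpenCV 4.12 (cv2) and the standard library are available. Lean on these libraries where they do the work, as an engineer would, in place of code of your own. Each camera call takes 0.05 s, during which the arm holds its last target. There are 200 camera calls.

## Task

Put the wood-handled scraper away in the slanted wooden rack: slide its blade fully home, until the shoulder of the handle meets the rack, and let go of it there. Only one of the three slots is deep enough and they look alike from outside, so feel which one takes the whole blade. Do not knock or shift the two jars, the tape roll or the glue tube.

Things in the scene. Friction and masses are not known exactly. Their poses are not given: they have to be found in the camera images.
- scraper: Flat scraper, 191 mm long, 0.12 kg, lying flat at the start; both faces alike. x axis toward the blade tip, z out of the upper face. Origin on the long axis, on the underside (z = 0) of the wooden handle, a good place to grip. Handle x -65 to 40 mm, 26 wide, 18 thick; steel shoulder to x = 46, 34 wide, 18 thick; then the blade. Centre of mass at x = 6.
- blade_tip (a point): Middle of the blade's front edge: x = 126, z = 9 mm in the scraper's frame; axes as the scraper's. The flat steel blade is 80 mm long, 40 mm wide (34 mm over the last 7 mm), 3 mm thick, at mid-thickness of the handle.
- rack: Fixed wooden rack, 198 mm wide (y), 125 deep (x), about 83 high; origin under its base, x level, away from the slot mouths. Three slots run down into it at 25 degrees below level; a blade goes in tip first, flat side parallel to the slope. One slot is clear to 86 mm; two are closed by a rigid stop 45 and 58 mm in. Which is which changes and is not reported: feel for it.
- rack_mouth (a point): Centre of the middle slot's mouth, 66 mm above the table. x points into the slots, down the slope; y across the slots; z square to their flat sides, upward. Mouths at y = -58, 0, 58 mm, each 46 wide (y), 8 high (z), no funnel. The front face is square to x, 18 mm to either side in z, 93 in y; the shoulder rests on it with the blade tip 80 mm in.
- green_jar: Specimen jar with a green cap, 54 mm across, 104 mm tall, loose, at the back of the table; origin under its centre. Leave alone.
- blue_jar: Small jar with a blue cap, 61 mm across, 59 mm tall, loose, at the back of the table; origin under its centre. Leave alone.
- tape: Pale green roll of tape lying flat, 67 mm across, 19 mm high, loose, in front of the rack; origin under its centre. Leave alone.
- glue: White glue tube with a red cap, 104 x 29 x 23 mm, loose, lying in front of the rack; origin under its centre. Leave alone.

How it is judged:
By the outcome, as a careful person would: the job done as asked, in the order asked, and still so for the second after the job is handed in, with the robot touching nothing.
It also fails if it takes over 54 s, if anything falls off the work surface, if the arm or the gripper's body presses on something with over 40 N, if the wrist force passes 120 N, or if a joint passes its speed limit or range.

## Working session

There is one attempt and no reset: what is moved stays moved. The work goes in short steps, each a Python script; the robot and the scene stay as the last script left them, time stands still between calls to the robot, and variables do not carry over. Pictures are saved under pics/ and viewed, at most 10 in all, crops included, and the job is handed in when it is done.

```bash
mkdir -p pics; ls
python3 - <<'E'
from bench import manip, cams, telemetry
import cv2
for n in("scene","top"):
    cv2.imwrite(f"pics/{n}.png",cams.get_image(n)[:,:,::-1]); print(n,cams.get_calibration(n))
print(cams.get_calibration("wrist"),telemetry.current_tcp_rot(),manip.grip_depth,telemetry.current_clock())
E
```

```text
bench.py
pics
scene {'vfov': 44.34409979386373, 'cx': 303.82184937657047, 'cy': 193.96999868504884, 'eye': array([ 0.05815889, -0.62370011,  0.74569277]), 'attitude': array([ 0.85800579, -0.29429769,  0.13981931, -0.39707114])}
top {'vfov': 43.548100919027746, 'cx': 324.3638009025512, 'cy': 205.42958743918607, 'eye': array([0.31879327, 0.03244647, 1.21014254]), 'attitude': array([-0.68659859,  0.71962521, -0.07383711,  0.07259482])}
{'vfov': 58.89932786937741, 'cx': 317.4525140255421, 'cy': 198.13362601673262, 'eye': array([0.10532534, 0.64566196, 0.38327529]), 'attitude': array([0.78845617, 0.60138401, 0.07764171, 0.10317904])} [ 1.33970127e-01  9.90984983e-01 -8.64162474e-04 -1.47007263e-04] 0.0188 0.1
```

View pics/top.png

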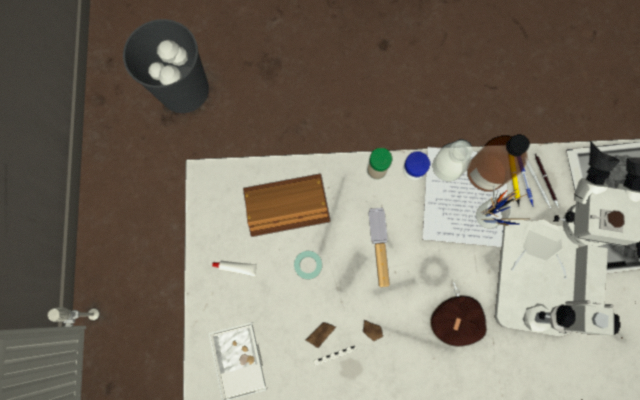

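View pics/scene.png

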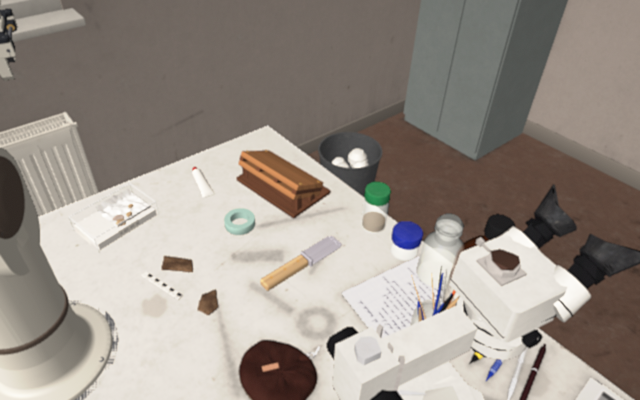

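```bash
cat > h.py <<'E'
import numpy as np,cv2
from scipy.spatial.transform import Rotation as R
from bench import manip, cams, telemetry
def cam(n):
    c=cams.get_calibration(n); f=200/np.tan(np.radians(c['vfov']/2))
    return f,c['cx'],c['cy'],np.array(c['eye']),R.from_quat(c['attitude']).as_matrix()
def back(c,uv,z):
    f,cx,cy,e,M=c; d=M@np.array([(uv[0]-cx)/f,(uv[1]-cy)/f,1]); return e+d*(z-e[2])/d[2]
def proj(c,p):
    f,cx,cy,e,M=c; q=(np.atleast_2d(p)-e)@M; return np.c_[q[:,0]/q[:,2]*f+cx,q[:,1]/q[:,2]*f+cy]
E
python3 - <<'E'
from h import *
t=cam("top");s=cam("scene");w=cam("wrist")
print(t[4].round(2),s[4].round(2))
for n,z,a,b in [("tip",.009,(377,207),(340,240)),("end",.009,(383,287),(264,284)),("tape",.01,(308,264),(240,222)),("gluecap",.012,(214,265),(195,170)),("green",.104,(381,157),(377,190)),("blue",.059,(417,162),(407,230))]:
    print(n,back(t,a,z).round(3),back(s,b,z).round(3))
print(proj(t,[[0,0,0],[.173,.627,.195]]),proj(s,[[0,0,0]]))
E
```

```text
[[-0.05 -0.98  0.21]
 [-1.    0.05 -0.01]
 [-0.   -0.21 -0.98]] [[ 0.79 -0.39  0.47]
 [-0.62 -0.51  0.6 ]
 [ 0.01 -0.76 -0.65]]
tip [ 0.561 -0.104  0.009] [ 0.567 -0.104  0.009]
end [ 0.368 -0.105  0.009] [ 0.374 -0.103  0.009]
tape [0.43 0.07 0.01] [0.43  0.069 0.01 ]
gluecap [0.438 0.294 0.012] [0.441 0.292 0.012]
green [ 0.659 -0.111  0.104] [ 0.655 -0.11   0.104]
blue [ 0.657 -0.202  0.059] [ 0.657 -0.2    0.059]
[[347.19404738 455.75788523]
 [ 19.61454464 403.25966637]] [[ 46.02335319 356.11208641]]
```

Run:
```python
from h import *
t=cam("top");s=cam("scene");w=cam("wrist")
p=np.array(telemetry.current_tool_pos());T=R.from_quat(telemetry.current_tcp_rot()).as_matrix()
print("cam in tool",T.T@(w[3]-p),(T.T@w[4]).round(3)); print("tool",T.round(2))
for n,z in (("top",0),("scene",0)):
    im=cv2.imread(f"pics/{n}.png")
    c=im[165:245,235:340] if n=="top" else im[140:220,230:335]
    cv2.imwrite(f"pics/{n}_c.png",cv2.resize(c,None,fx=7,fy=7,interpolation=cv2.INTER_CUBIC))
# candidate viewing poses of front face
def look(pos,tgt,updir):
    z=tgt-pos;z/=np.linalg.norm(z);return z
for tilt in (0,20,35,50,65):
  for half in (0,1):
    a=np.radians(tilt);z=np.array([np.sin(a),0,-np.cos(a)])
    for d in (.15,.25):
      y=np.array([0,1,0]) if half==0 else np.array([0,-1,0]);x=np.cross(y,z);M=np.c_[x,y,z]
      for yaw in (0,.13,):
        M2=R.from_euler('z',yaw).as_matrix()@M
        tcp=np.array([.5,.13,.066])-d*M2[:,2]
        q=manip.solve_ik(tcp,R.from_matrix(M2).as_quat())
        if q is not None: print(tilt,half,d,yaw,np.round(q,2))
```

```text
cam in tool [ 0.06996509  0.00080755 -0.18969209] [[ 0.001 -0.967 -0.256]
 [ 1.     0.001  0.   ]
 [-0.    -0.256  0.967]]
tool [[-0.96  0.27 -0.  ]
 [ 0.27  0.96 -0.  ]
 [ 0.   -0.   -1.  ]]
0 0 0.15 0 [-0.14  0.22 -0.19  1.87  0.05  1.06  1.22]
0 0 0.15 0.13 [-0.12  0.22 -0.21  1.86  0.05  1.07  1.35]
0 0 0.25 0 [-0.16  0.13 -0.16  1.73  0.02  1.28  1.24]
0 0 0.25 0.13 [-0.14  0.14 -0.18  1.73  0.03  1.28  1.37]
0 1 0.15 0 [-0.52  0.21  0.25  1.88 -0.06  1.06 -1.82]
0 1 0.15 0.13 [-0.5   0.21  0.22  1.88 -0.05  1.06 -1.7 ]
0 1 0.25 0 [-0.5   0.13  0.22  1.74 -0.03  1.28 -1.85]
0 1 0.25 0.13 [-0.48  0.13  0.19  1.74 -0.03  1.28 -1.72]
20 0 0.15 0 [-0.4  -0.09 -0.07  2.28  0.25  0.66  0.93]
20 0 0.15 0.13 [-0.39 -0.11 -0.02  2.29  0.16  0.63  1.19]
20 0 0.25 0 [-0.46 -0.27 -0.05  2.19  0.2   0.92  0.96]
20 0 0.25 0.13 [-0.46 -0.29  0.02  2.21  0.14  0.9   1.19]
20 1 0.15 0 [-0.39 -0.09 -0.08  2.27  0.24  0.66 -2.21]
20 1 0.15 0.13 [-0.38 -0.11 -0.02  2.29  0.15  0.63 -1.95]
20 1 0.25 0 [-0.39 -0.27 -0.11  2.19  0.17  0.92 -2.15]
20 1 0.25 0.13 [-0.37 -0.29 -0.06  2.2   0.11  0.9  -1.91]
```

```bash
python3 -c "
import cv2,numpy as np
a=cv2.imread('pics/top_c.png');b=cv2.imread('pics/scene_c.png')
a=cv2.resize(a,None,fx=.71,fy=.71)[:300];b=cv2.resize(b,None,fx=.71,fy=.71)
print(a.shape,b.shape)
" ; ls pics
```

```text
(300, 522, 3) (398, 522, 3)
scene.png
scene_c.png
top.png
top_c.png
```

Run:
```python
from h import *
def M(tilt,yaw=0):
    a=np.radians(tilt);z=np.array([np.sin(a),0,-np.cos(a)]);y=np.array([0,1,0.]);m=np.c_[np.cross(y,z),y,z]
    return R.from_euler('z',yaw).as_matrix()@m
for k,(y,yaw) in enumerate([(.13,0),(.0,0)]):
    m=M(20,yaw);tcp=np.array([.49,y,.066])-.15*m[:,2]
    manip.move_pose(tcp,R.from_matrix(m).as_quat()); manip.sleep(.2)
    c=cam("wrist");im=cams.get_image("wrist")
    cv2.imwrite(f"pics/w{k}.png",im[:,:,::-1]); np.save(f"w{k}.npy",np.array(c,dtype=object),allow_pickle=True)
    print(telemetry.current_clock(),telemetry.current_tool_pos())
```

```text
2.35 [0.43873345 0.13052466 0.20688963]
3.1833 [0.43886253 0.00114253 0.20693332]
```

View pics/w0.png

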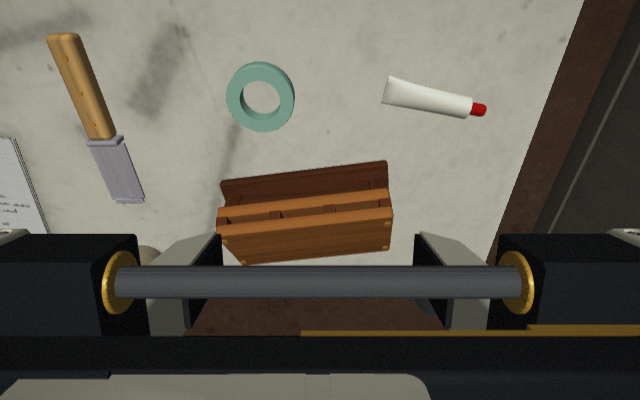

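View pics/w1.png

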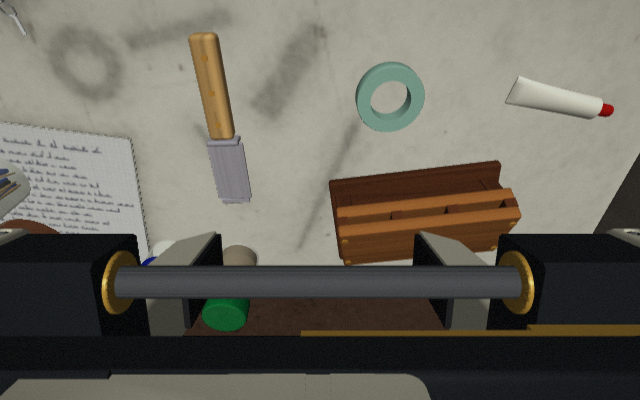

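Run:
```python
import cv2
a=cv2.imread('pics/w0.png')[152:272,207:402]
cv2.imwrite('pics/w0c.png',cv2.resize(a,None,fx=4,fy=4,interpolation=cv2.INTER_CUBIC))
```

```text
(no output)
```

View pics/w0c.png

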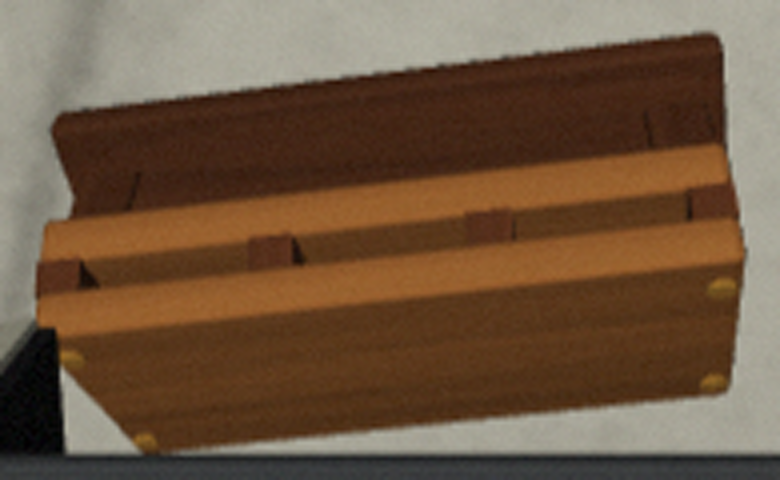

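View pics/scene_c.png

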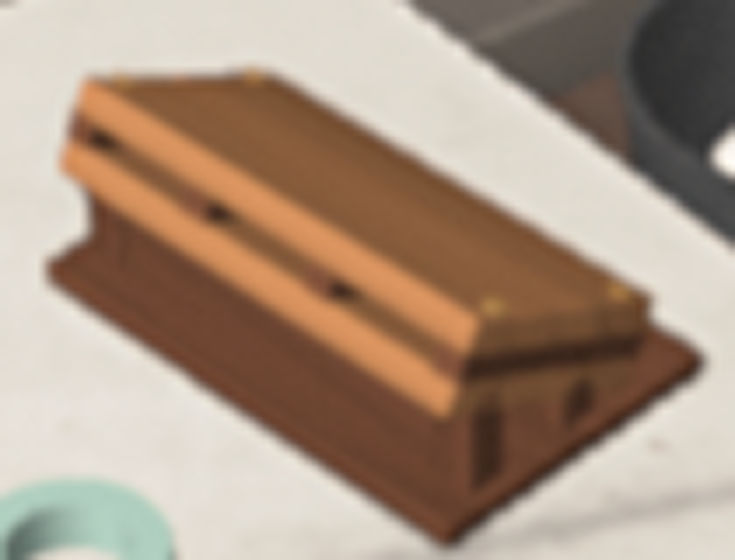

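```bash
cat > rack.py <<'E'
from h import *
from scipy.optimize import least_squares
w0=tuple(np.load("w0.npy",allow_pickle=True));w1=tuple(np.load("w1.npy",allow_pickle=True))
def Rm(yaw): return R.from_euler('z',yaw).as_matrix()@R.from_euler('y',np.radians(25)).as_matrix()
E
python3 - <<'E'
from rack import *
c4=lambda U,V:((U+.5)/4-.5+207,(V+.5)/4-.5+152)
c7=lambda U,V:((U+.5)/7-.5+230,(V+.5)/7-.5+140)
W=[(-93,-18,*c4(46,222)),(93,-18,*c4(726,145)),(-93,18,*c4(38,330)),(93,18,*c4(744,258)),
(-35,-4,*c4(248,238)),(-23,-4,*c4(294,233)),(23,-4,*c4(466,213)),(35,-4,*c4(513,208)),(81,-4,*c4(687,189)),(-81,-4,*c4(82,259)),(-81,4,*c4(93,289)),(-29,4,*c4(275,268)),(29,4,*c4(490,243)),(81,4,*c4(690,222))]
S=[(93,18,*c7(88,78)),(-93,18,*c7(480,325)),(93,-18,*c7(62,165)),(-93,-18,*c7(445,416))]
s=cam("scene")
def res(p,use):
    r=[]
    for cc,L,k in ((w0,W,1),(s,S,1)):
        if k and ((cc is w0 and 'w' in use)or(cc is s and 's' in use)):
            A=np.array(L);P=np.array([p[0],p[1],.066])+np.c_[0*A[:,0],A[:,0],A[:,1]]/1e3@Rm(p[2]).T
            r.append((proj(cc,P)-A[:,2:]).ravel())
    return np.concatenate(r)
for u in ('w','s','ws'):
    o=least_squares(res,[.5,.13,.1],args=(u,),loss='soft_l1');print(u,o.x.round(4),np.abs(o.fun).mean());
    print(res(o.x,u).reshape(-1,2).round(1).tolist())
t=cam("top")
for n,z,l in [("end",.009,[(w0,(64,37)),(w1,(204,35)),(t,(383,287)),(s,(264,284))]),("sho",.018,[(w0,(105,140)),(w1,(224.5,139))]),("tip",.009,[(w0,(129,201)),(w1,(235,201.5)),(t,(377,207)),(s,(340,240))])]:
    print(n,[back(c,uv,z).round(4).tolist() for c,uv in l])
E
```

```text
w [0.5309 0.1157 0.1437] 0.8962360233830802
[[-1.1, -0.5], [0.5, -1.5], [-2.0, 2.7], [1.8, 0.7], [0.3, 0.8], [-0.0, 0.7], [0.2, 0.7], [-0.1, 0.7], [0.7, 0.3], [-0.3, 0.4], [-3.6, -0.4], [-0.9, -0.6], [0.5, -0.7], [1.1, -1.2]]
s [0.5337 0.1132 0.1263] 0.4530001735063891
[[0.1, -1.0], [0.0, -0.7], [-0.2, 0.5], [0.1, 1.1]]
ws [0.5312 0.1156 0.1427] 0.9693635066772788
[[-1.2, -0.4], [0.3, -1.2], [-2.1, 2.8], [1.6, 1.0], [0.2, 1.0], [-0.1, 0.9], [0.1, 1.0], [-0.2, 0.9], [0.6, 0.6], [-0.4, 0.5], [-3.7, -0.2], [-1.0, -0.4], [0.4, -0.4], [1.0, -0.9], [-1.9, -0.9], [-1.1, -1.1], [-2.1, 0.7], [-1.0, 0.7]]
end [[0.3732, -0.1016, 0.009], [0.3716, -0.102, 0.009], [0.3676, -0.1052, 0.009], [0.3744, -0.1034, 0.009]]
sho [[0.4726, -0.0933, 0.018], [0.4716, -0.0958, 0.018]]
tip [[0.5582, -0.0976, 0.009], [0.5592, -0.0978, 0.009], [0.5615, -0.1042, 0.009], [0.5667, -0.1039, 0.009]]
```

```bash
cat >> rack.py <<'E'
def M(tilt,yaw=0,half=0):
    m=R.from_euler('zy',[yaw,np.radians(-tilt)]).as_matrix()@np.diag([-1,1,-1.])
    return m@np.diag([-1,-1,1.]) if half else m
quat=lambda m:R.from_matrix(m).as_quat()
E
python3 - <<'E'
from rack import *
print(M(20)[:,2])
for half in (0,1):
  for dy in (-.058,0,.058):
    for back_ in (.046+.1,.046):
      Q=Rm(.137);p=np.array([.532,.1145,.066])+Q@np.array([-back_,dy,-.006])
      q=manip.solve_ik(p,quat(M(-25,.137,half)))
      print(half,dy,back_,None if q is None else np.round(q,2))
  print(manip.solve_ik([.435,-.1,.003],quat(M(0,0,half))))
for k,(x,y,tl) in enumerate([(.4387,.09,20),(.33,-.08,0)]):
    manip.move_pose([x,y,.207],quat(M(tl,0,1))); manip.sleep(.2)
    c=cam("wrist");im=cams.get_image("wrist")
    cv2.imwrite(f"pics/f{k}.png",im[:,:,::-1]); np.save(f"f{k}.npy",np.array(c,dtype=object),allow_pickle=True)
    print(telemetry.current_clock(),telemetry.current_tool_pos())
a=cv2.imread("pics/f0.png")
f0=tuple(np.load("f0.npy",allow_pickle=True));u,v=proj(f0,[.532,.1145,.066])[0].astype(int);u0,v0=max(u-98,0),max(v-60,0);print(u,v,u0,v0)
cv2.imwrite("pics/f0c.png",cv2.resize(a[v0:v0+120,u0:u0+196],None,fx=4,fy=4,interpolation=cv2.INTER_CUBIC))
E
```

```text
[ 0.34202014  0.         -0.93969262]
0 -0.058 0.14600000000000002 [-0.48  0.5   0.47  1.86 -0.24  1.28  1.82]
0 -0.058 0.046 [-0.45  0.71  0.48  1.64 -0.32  1.32  1.86]
0 0 0.14600000000000002 [-0.47  0.48  0.33  1.86 -0.22  1.27  1.68]
0 0 0.046 [-0.45  0.68  0.35  1.64 -0.28  1.31  1.72]
0 0.058 0.14600000000000002 [-0.46  0.47  0.18  1.84 -0.21  1.26  1.54]
0 0.058 0.046 [-0.44  0.67  0.21  1.62 -0.24  1.3   1.58]
[-0.17595973  0.45737454  0.40173547  2.2004142  -0.34147475  0.54173501
  2.05459728]
1 -0.058 0.14600000000000002 [ 0.02  0.47 -0.17  1.84  0.01  1.27 -1.59]
1 -0.058 0.046 [-0.07  0.66 -0.07  1.63 -0.01  1.29 -1.56]
1 0 0.14600000000000002 [-0.04  0.47 -0.23  1.84 -0.01  1.26 -1.69]
1 0 0.046 [-0.12  0.66 -0.12  1.63 -0.03  1.29 -1.65]
1 0.058 0.14600000000000002 [-0.09  0.49 -0.29  1.83 -0.02  1.25 -1.8 ]
1 0.058 0.046 [-0.17  0.67 -0.17  1.61 -0.04  1.28 -1.74]
[-0.82363602  1.1074144   1.39956544  2.21638331 -1.27843287  1.16942504
 -0.27842373]
6.25 [0.43869049 0.0900189  0.20699892]
7.2917 [ 0.33021393 -0.07914557  0.20692901]
293 133 195 73
```

View pics/f0c.png

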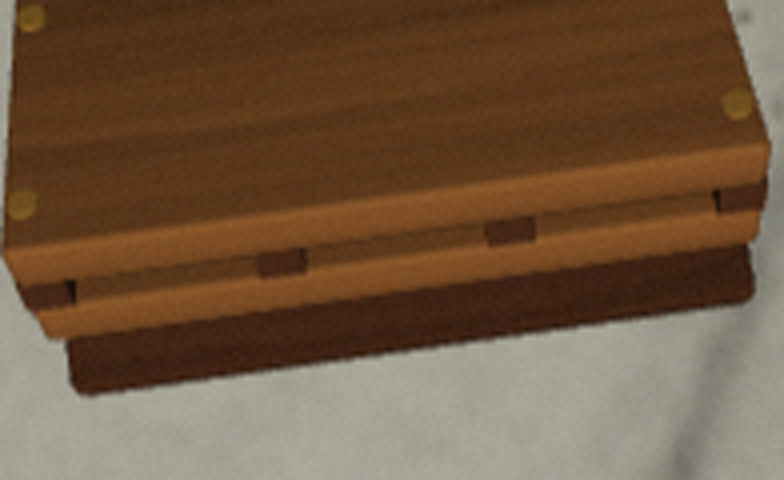

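View pics/f1.png

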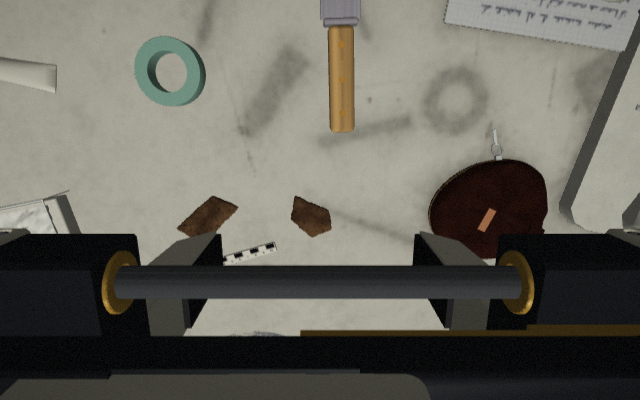

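```bash
cat > fit.py <<'E'
from rack import *
L=lambda n:tuple(np.load(n+".npy",allow_pickle=True))
C=dict(w0=L("w0"),w1=L("w1"),f0=L("f0"),f1=L("f1"),s=cam("scene"),t=cam("top"))
def crop(l,k,u,v): return [(a,b,(U+.5)/k-.5+u,(V+.5)/k-.5+v) for a,b,U,V in l]
rk=dict(w0=crop([(-93,-18,46,222),(93,-18,726,145),(-35,-4,248,238),(-23,-4,294,233),(23,-4,466,213),(35,-4,513,208),(81,-4,687,189),(-81,-4,82,259),(-29,4,275,268),(29,4,490,243),(81,4,690,222)],4,207,152),
 f0=crop([(35,4,257,255),(23,4,308,248),(35,-4,257,278),(23,-4,307,271),(-23,4,485,223),(-35,4,536,217),(-23,-4,486,246),(-35,-4,535,240),(81,-4,75,304),(81,4,75,281),(-81,4,716,192),(-81,-4,719,213)],4,195,73),
 s=crop([(93,18,88,78),(-93,18,480,325),(93,-18,62,165),(-93,-18,445,416)],7,230,140))
# scraper (x,z)mm on axis
sc=dict(w0=[(-65,9,64,37),(40,18,105,140),(126,9,129,201)],w1=[(-65,9,204,35),(40,18,224.5,139),(126,9,235,201.5)],
 f1=[(-65,9,342,131),(40,18,340.5,26)],t=[(-65,9,383,287),(126,9,377,207)],s=[(-65,9,264,284),(126,9,340,240)])
grp=dict(w0=0,w1=0,f0=0,f1=0,s=1,t=2)
def res(p):
    r=[]
    cor=p[6:24].reshape(3,6);k1=p[24:27]
    def pj(n,P):
        f,cx,cy,e,Mx=C[n];g=grp[n];d=cor[g]
        q=(P-e)@Mx; q=R.from_rotvec(d[3:]).apply(q)+d[:3]; xy=q[:,:2]/q[:,2:]
        xy=xy*(1+k1[g]*(xy**2).sum(1,keepdims=True)); return xy*f+[cx,cy]
    for n,l in rk.items():
        A=np.array(l);P=np.array([p[0],p[1],.066])+np.c_[0*A[:,0],A[:,0],A[:,1]]/1e3@Rm(p[2]).T
        r.append((pj(n,P)-A[:,2:]).ravel())
    c,s_=np.cos(p[5]),np.sin(p[5])
    for n,l in sc.items():
        A=np.array(l);P=np.c_[p[3]+c*A[:,0]/1e3,p[4]+s_*A[:,0]/1e3,A[:,1]/1e3]
        r.append((pj(n,P)-A[:,2:]).ravel()/1.5)
    return np.concatenate(r+[(cor/[.002]*3+[0]).ravel() if 0 else (cor/np.array([.002]*3+[.004]*3)).ravel(),k1/.05])
o=least_squares(res,np.r_[.532,.1145,.137,.435,-.1,0,np.zeros(21)],loss='soft_l1')
if __name__=="__main__":
    x=o.x;sd=np.sqrt(np.diag(np.linalg.inv(o.jac.T@o.jac)))
    print("rack",x[:3].round(4),sd[:3].round(4),"scr",x[3:6].round(4),sd[3:6].round(4));print(x[6:24].reshape(3,6).round(4),x[24:].round(3))
    print(o.fun[:-21].reshape(-1,2).round(1).tolist())
E
python3 fit.py
```

```text
rack [0.5313 0.1152 0.1394] [0.0003 0.0003 0.0058] scr [ 0.4342 -0.1018  0.024 ] [0.0008 0.0009 0.0098]
[[ 0.0001 -0.0001  0.0027  0.0006  0.0005 -0.0001]
 [ 0.0005 -0.0001  0.0003  0.0001  0.0027 -0.0004]
 [ 0.0004 -0.     -0.0001  0.      0.002   0.0002]] [-0.018 -0.006  0.002]
[[-0.4, -0.9], [-0.2, -1.1], [0.6, 0.6], [0.1, 0.6], [0.0, 0.8], [-0.4, 0.8], [0.0, 0.6], [0.3, 0.0], [-0.7, -0.9], [0.3, -0.6], [0.4, -0.9], [-0.9, 0.2], [-1.6, 0.3], [0.7, -0.4], [0.1, -0.2], [0.4, 0.2], [-0.3, 0.1], [0.7, -0.2], [0.2, -0.3], [0.8, -0.6], [-1.7, 0.1], [0.8, 0.1], [-0.6, 0.3], [-0.1, -0.9], [0.5, -1.1], [-0.3, 0.6], [0.6, 0.7], [1.4, -0.9], [-2.1, 1.3], [1.3, 0.6], [-0.1, -0.5], [-2.1, 1.6], [0.1, 0.2], [-0.5, 0.7], [0.6, -0.4], [0.2, -0.4], [-0.7, 0.4], [-0.4, 0.8], [-1.6, -0.1]]
```

Run:
```python
from rack import *
import sys
q4=quat(M(0,.024,1));g=np.array([.4342,-.1018,.004])
for z in (.10,.004): print(np.round(manip.solve_ik(g+[0,0,z-.004],q4),2))
manip.move_pose(g+[0,0,.08],q4); manip.servo_line(g,vel=.1)
print(telemetry.current_tool_pos(),telemetry.current_force())
manip.close(45); print(telemetry.current_finger_gap(),telemetry.current_gripper_force())
manip.servo_line(g+[0,0,.15],vel=.15)
manip.sleep(.2);print(telemetry.current_force(),telemetry.current_wrist_torque(),telemetry.current_finger_gap(),telemetry.current_clock(),telemetry.current_q())
cv2.imwrite("pics/g.png",cams.get_image("wrist")[:,:,::-1])
```

```text
[ 0.23  0.24 -0.07  2.14  0.02  0.76 -1.4 ]
[ 0.22  0.43 -0.06  2.19  0.05  0.53 -1.42]
[ 0.43480099 -0.10192321  0.00463059] [ 0.38664398 -0.22326175 -0.27212693]
0.0006411442328694077 0.0
[-0.22547745  0.48013049 -0.06125616] [-0.07925453  0.1777585   0.03321923] 0.00032423730410573897 11.725 [ 0.23498788  0.16028201 -0.07094474  2.0922972   0.01444397  0.89120082
 -1.39085923]
```

View pics/g.png

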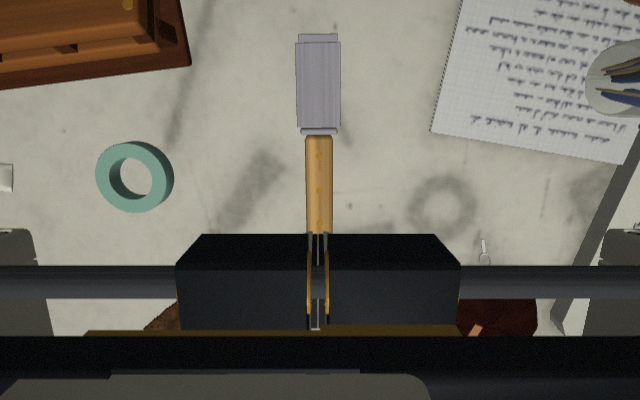

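Run:
```python
from fit import *
c=list(cam("wrist"));d=o.x[6:12]
# apply fitted correction: q=Rc*q+t
Mx=c[4]@R.from_rotvec(d[3:]).as_matrix().T; e=c[3]-Mx@d[:3]; c=(c[0],c[1],c[2],e,Mx)
for n,uv,z in [("tip",(317.5,34),.009),("sho",(319,133),.018),("handle@232",(318.5,232),.018)]: print(n,back(c,uv,z).round(4))
print(telemetry.current_tool_pos(),proj(c,[telemetry.current_tool_pos()]),proj(c,[[.434-.065,-.1018-.0015,.009]]))
s=cam("scene");im=cams.get_image("scene")
u,v=proj(s,[.434,-.1,.05])[0].astype(int)
cv2.imwrite("pics/g2.png",cv2.resize(im[v-90:v+60,u-90:u+110,::-1],None,fx=4,fy=4,interpolation=cv2.INTER_CUBIC))
```

```text
tip [ 0.5608 -0.0971  0.009 ]
sho [ 0.4762 -0.1006  0.018 ]
handle@232 [ 0.3802 -0.1026  0.018 ]
[ 0.43369382 -0.10167547  0.15331867] [[319.71164845 227.29509342]] [[318.91523836 239.23739458]]
```

View pics/g2.png

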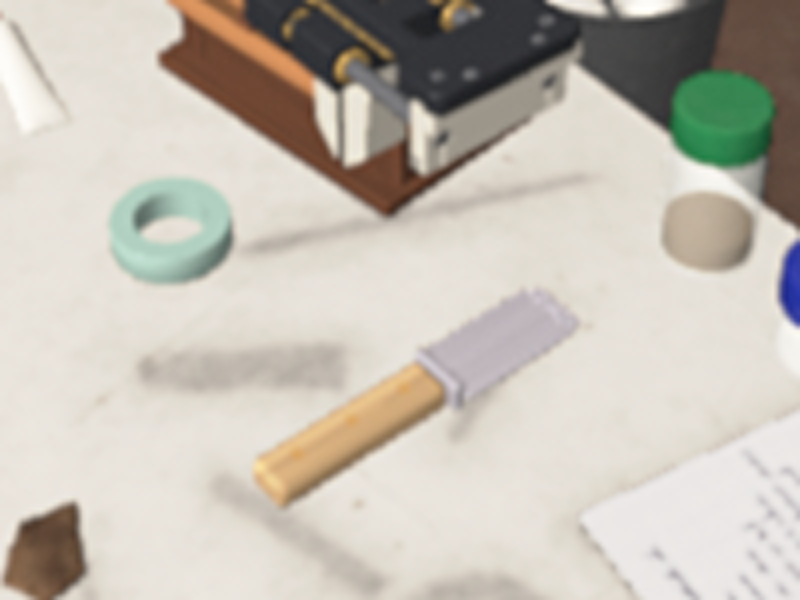

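Run:
```python
from h import *
s=cam("scene");t=cam("top");u,v=proj(s,[.434,-.1,.05])[0].astype(int)
p=np.array(telemetry.current_tool_pos());T=R.from_quat(telemetry.current_tcp_rot()).as_matrix()
print(p,T.round(2).tolist(),telemetry.current_finger_gap())
for a in (0,-.0188,-.05,-.1): print(a,(proj(s,p+a*T[:,2])[0]-[u-90,v-90])*4, proj(t,p+a*T[:,2]))
tp=cams.get_image("top")[:,:,::-1]; a,b=proj(t,p)[0].astype(int)
sc=cams.get_image("scene")[:,:,::-1]; c,d=proj(s,p)[0].astype(int); print(a,b,c,d)
cv2.imwrite("pics/g3.png",cv2.resize(np.hstack([tp[b-60:b+60,a-60:a+60],sc[d-80:d+40,c-60:c+40]]),None,fx=3.6,fy=3.6,interpolation=cv2.INTER_CUBIC))
```

```text
[ 0.43381223 -0.10174341  0.15345408] [[1.0, 0.02, -0.0], [0.02, -1.0, 0.0], [-0.0, -0.0, -1.0]] 0.00029555719497772933
0 [361.30419614 203.81481626] [[386.77115329 252.25346672]]
-0.0188 [360.68565188 172.24186007] [[387.84810959 251.20734186]]
-0.05 [359.61974388 117.8336816 ] [[389.72198766 249.38710973]]
-0.1 [357.8008684   24.99105246] [[392.97329768 246.22887919]]
386 252 287 214
```

View pics/g3.png

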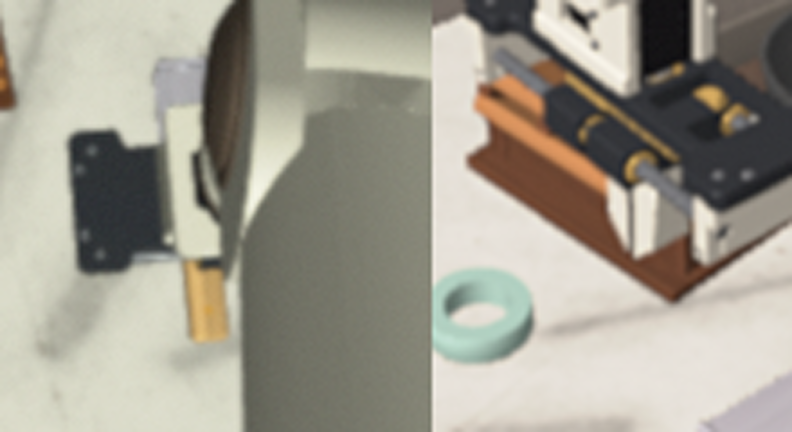

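Run:
```python
from rack import *
x,y=.4345,-.1018
manip.open(); manip.servo_line([x,y,.012],vel=.15)
f0=np.array(telemetry.current_force());print(f0)
for z in np.arange(.008,-.0151,-.003):
    manip.servo_line([x,y,z],vel=.05); f=np.array(telemetry.current_force())-f0
    print(round(z,4),np.round(telemetry.current_tool_pos()[2],4),f.round(1))
    if abs(f[2])>4: break
manip.close(45); print(telemetry.current_finger_gap(),telemetry.current_gripper_force(),telemetry.current_tool_pos(),telemetry.current_force(),telemetry.current_clock())
```

```text
[ 0.92170578 -0.38895644 -0.55307661]
0.008 0.0083 [-0.9  0.5 -0.4]
0.005 0.005 [-0.4  0.4  1.4]
0.002 0.0018 [0.1 0.1 0.5]
-0.001 -0.0012 [-1.2  0.1 -0.2]
-0.004 -0.0042 [-0.9  0.1  0.7]
-0.007 -0.0072 [-0.3  1.6 -0.6]
-0.01 -0.0102 [-1.4 -0.   0.1]
-0.013 -0.0132 [-0.5  0.   0.5]
0.0008502280005531014 0.0 [ 0.43449975 -0.10179041 -0.01300068] [-0.27903407 -0.24619183  0.33482869] 17.925
```

Run:
```python
from rack import *
x,y=.4345,-.1018
f0=np.array(telemetry.current_force())
try:
  for z in np.arange(-.015,-.045,-.002):
    manip.servo_line([x,y,z],vel=.05); f=np.array(telemetry.current_force())-f0
    if abs(f[2])>4: break
except manip.PlanningError as e: print(e)
print(z,telemetry.current_tool_pos(),f.round(1),telemetry.current_clock())
```

```text
-0.015 [ 0.43483191 -0.10187258 -0.01398712] [-2.6  0.7 14.9] 18.175
```

Run:
```python
from rack import *
x,y=.4345,-.1018
manip.servo_line([x,y,-.008],vel=.1); manip.open(); print(telemetry.current_finger_gap())
f0=np.array(telemetry.current_force())
for z in (-.012,-.016,-.019,-.021,-.023,-.0245,-.026,-.0275,-.029):
    try: manip.servo_line([x,y,z],vel=.06)
    except manip.PlanningError as e: print(e);break
    f=np.array(telemetry.current_force())-f0
    print(z,np.round(telemetry.current_tool_pos(),4),f.round(1))
    if abs(f[2])>4: break
print(telemetry.current_clock())
```

```text
0.09173049525689767
-0.012 [ 0.4341 -0.1017 -0.0123] [-0.4  0.4  0.2]
-0.016 [ 0.4342 -0.1017 -0.0163] [-0.2 -1.1 -0. ]
-0.019 [ 0.4343 -0.1018 -0.0192] [ 0.4 -0.2 -0.8]
-0.021 [ 0.4344 -0.1018 -0.0211] [-1.1  0.1  0.5]
-0.023 [ 0.4344 -0.1018 -0.0231] [ 0.4 -0.7  0.5]
-0.0245 [ 0.4344 -0.1018 -0.0246] [0.1 0.1 0.1]
-0.026 [ 0.4344 -0.1018 -0.0261] [ 0.3 -1.   0.1]
-0.0275 [ 0.4344 -0.1018 -0.0276] [-1.1 -0.9 -0.1]
-0.029 [ 0.4344 -0.1018 -0.0291] [-0.2  0.1 -0.6]
22.1333
```

Run:
```python
from rack import *
manip.close(45); print(telemetry.current_finger_gap(),telemetry.current_gripper_force(),telemetry.current_tool_pos(),telemetry.current_force())
p=np.array(telemetry.current_tool_pos())
if telemetry.current_finger_gap()>.015:
    manip.servo_line(p+[0,0,.13],vel=.2)
    print(telemetry.current_finger_gap(),telemetry.current_tool_pos(),telemetry.current_force(),telemetry.current_wrist_torque(),telemetry.current_clock())
    np.save("wg.npy",np.array(cam("wrist"),dtype=object),allow_pickle=True)
    cv2.imwrite("pics/h_w.png",cams.get_image("wrist")[:,:,::-1]); cv2.imwrite("pics/h_s.png",cams.get_image("scene")[:,:,::-1])
```

```text
0.02541173488803894 44.99126493930817 [ 0.43451937 -0.10184864 -0.02899001] [-0.31992827  0.04574654  1.13591924]
0.02560740514242895 [ 0.43362601 -0.10168166  0.10022759] [-0.09962659  0.84063481 -1.97966385] [-0.06372049  0.14507314 -0.04050692] 23.975
```

```bash
cat > ins.py <<'E'
from rack import *
yaw=.1394;MO=np.array([.5313,.1152,.066]);Q=Rm(yaw);q4=quat(M(-25,yaw,1))
off=[0,0,0]  # slot-frame correction
def tcp(D,dy): return MO+Q@(np.array([D-.126,dy,-.038])+off)
def go(D,dy,v=.15): manip.servo_line(tcp(D,dy),vel=v)
def F(): return Q.T@np.array(telemetry.current_force())
def probe(dy,f0,sched,th=7):
    for D in sched:
        go(D,dy,.08); f=F()-f0
        if -f[0]>th or np.linalg.norm(f)>25: break
    act=Q.T@(np.array(telemetry.current_tool_pos())-MO)+[.126,0,.038]
    print("D",round(D,4),"act",act.round(4),"f",f.round(1),"t",telemetry.current_clock(),"gap",telemetry.current_finger_gap())
    return D,f
E
python3 - <<'E'
from ins import *
dy=-.058
manip.move_pose(tcp(-.07,dy),q4); go(-.006,dy,.2); manip.sleep(.15); f0=F();print(f0,telemetry.current_clock())
D,f=probe(dy,f0,[-.003,0,.003,.006,.009])
if D>.008 and -f[0]<7:
    D,f=probe(dy,f0,[.025,.041,.044,.047,.05])
E
```

```text
[ 0.66187808 -0.73319848 -1.19324385] 25.3333
D 0.009 act [ 0.0092 -0.058  -0.    ] f [-0.4  1.3  0.2] t 26.5833 gap 0.02565019573703039
D 0.05 act [ 0.0501 -0.058  -0.    ] f [-0.4  1.  -0.8] t 28.0333 gap 0.025534869670607255
```

Run:
```python
from ins import *
dy=-.058;f0=np.array([.66,-.73,-1.19])
D,f=probe(dy,f0,[.053,.056,.059,.062,.065])
if D>.064 and -f[0]<7: D,f=probe(dy,f0,[.072,.075,.0775,.079,.080,.081,.082,.083,.084],10)
```

```text
D 0.062 act [ 0.0569 -0.0576 -0.0017] f [-14.8   0.4   3.4] t 29.0333 gap 0.02519066282800214
```

Run:
```python
from ins import *
go(-.012,-.058,.2); dy=0; go(-.012,dy,.2); manip.sleep(.1); f0=F();print(f0,telemetry.current_clock())
D,f=probe(dy,f0,[-.003,.002,.006,.010])
if D>.008 and -f[0]<7:
    D,f=probe(dy,f0,[.038,.042,.045,.048,.051,.054])
    if D>.053 and -f[0]<7: D,f=probe(dy,f0,[.070,.074,.076,.078,.080,.082,.084],9)
```

```text
[-0.40008054  0.43499345 -0.95446412] 30.0917
D 0.01 act [ 0.0102  0.     -0.    ] f [ 1.3 -0.2 -0.2] t 31.1083 gap 0.025399043257574694
D 0.054 act [ 0.0541  0.     -0.    ] f [ 1.4 -0.9 -1.7] t 32.8583 gap 0.0250711250164744
D 0.082 act [ 0.0787  0.0002 -0.0008] f [-10.7  -0.8   4.1] t 34.4583 gap 0.025494672049140337
```

Run:
```python
from ins import *
f0=np.array([-.4,.43,-.95])
D,f=probe(0,f0,[.086],99)
go(.0805,0,.1); probe(0,f0,[.0805],99)
manip.open(); print(telemetry.current_finger_gap(),F()-f0)
p=np.array(telemetry.current_tool_pos()); manip.servo_line(p+.13*Q[:,2],vel=.2)
manip.sleep(.3);print(F()-f0,telemetry.current_clock())
q=telemetry.current_tool_pos(); manip.servo_line(np.array(q)+[-.02,-.15,.08],vel=.25); manip.sleep(.2)
a=cv2.imread("pics/scene.png");b=cams.get_image("scene")[:,:,::-1].copy();cv2.imwrite("pics/end_s.png",b);t=cams.get_image("top")[:,:,::-1].copy();cv2.imwrite("pics/end_t.png",t)
# wood-coloured handle end in scene/top vs prediction at home
s=cam("scene");tp=cam("top")
for D in (.08,.07,.06):
    P=MO+Q@np.array([D-.126-.065,0,0]); print(D,proj(s,P)[0].round(1),proj(tp,P)[0].round(1))
for n,im,c in(("s",b,s),("t",t,tp)):
    h=cv2.cvtColor(im,cv2.COLOR_BGR2HSV);u,v=proj(c,MO+Q@np.array([-.1,0,0]))[0].astype(int)
    m=cv2.inRange(h,(8,60,110),(28,200,255));m2=np.zeros_like(m);m2[v-35:v+35,u-35:u+35]=m[v-35:v+35,u-35:u+35]
    k,_,st,ce=cv2.connectedComponentsWithStats(m2);print(n,u,v,[st[i].tolist() for i in range(1,k) if st[i][4]>15])
print(telemetry.current_clock())
```

```text
D 0.086 act [ 0.0789  0.0005 -0.0015] f [-20.4   0.1   8.4] t 34.7083 gap 0.02597013972843466
D 0.0805 act [ 0.0791  0.0001 -0.0004] f [-6.7 -0.2  1.6] t 35.2083 gap 0.025969313671737694
0.09160288875209996 [ 0.40826591 -0.43790332  1.78102447]
[ 1.09540492 -0.13551989  1.27855864] 37.4583
0.08 [228.6 177.3] [292.1 259.7]
0.07 [225.  177.6] [292.7 263.6]
0.06 [221.3 178. ] [293.3 267.5]
s 232 176 [[225, 150, 42, 50, 1075]]
t 291 255 [[256, 220, 45, 45, 687], [296, 220, 15, 3, 30]]
38.5917
```

Run:
```python
from ins import *
for n in("top","scene"):
    a=cv2.imread(f"pics/{n}.png");b=cv2.imread(f"pics/end_{n[0]}.png");c=cam(n)
    d=cv2.absdiff(a,b).max(2)
    for nm,p in (("tape",[.43,.07,.01]),("glue",[.435,.24,.012]),("green",[.655,-.11,.1]),("blue",[.657,-.2,.055])):
        u,v=proj(c,p)[0].astype(int);print(n,nm,d[v-12:v+12,u-14:u+14].mean().round(1),end=" ")
    print()
    def outline(D,sag):
        S=R.from_euler('y',-sag).as_matrix()
        return proj(c,[MO+Q@(np.array([D-.08,0,-.004*(sag>0)])+S@np.array([-.111,y,z])) for y in(-.013,.013) for z in(-.009,.009)])
    for D in(.08,.075,.07):
        for sag in (0,.05):
            o=outline(D,sag);print(D,sag,"umin",o[:,0].min().round(1),"vmax",o[:,1].max().round(1))
    u,v=proj(c,MO+Q@np.array([-.1,0,0]))[0].astype(int)
    h=cv2.cvtColor(b,cv2.COLOR_BGR2HSV)
    m=(d>30)&(h[:,:,1]>70)
    ys,xs=np.nonzero(m[v-30:v+30,u-30:u+30]);print("obs umin",np.sort(xs)[:4]+u-30,"vmax",np.sort(ys)[-4:]+v-30)
```

```text
top tape 11.2 top glue 1.8 top green 100.1 top blue 91.9 
0.08 0 umin 285.7 vmax 262.9
0.08 0.05 umin 286.3 vmax 264.8
0.075 0 umin 286.0 vmax 264.8
0.075 0.05 umin 286.6 vmax 266.7
0.07 0 umin 286.3 vmax 266.7
0.07 0.05 umin 286.9 vmax 268.7
obs umin [281 282 283 284] vmax [263 263 263 263]
scene tape 1.1 scene glue 1.5 scene green 1.0 scene blue 1.0 
0.08 0 umin 223.6 vmax 183.9
0.08 0.05 umin 222.7 vmax 188.0
0.075 0 umin 221.8 vmax 184.1
0.075 0.05 umin 220.9 vmax 188.2
0.07 0 umin 220.0 vmax 184.3
0.07 0.05 umin 219.1 vmax 188.4
obs umin [226 226 226 226] vmax [186 186 186 186]
```

```bash
python3 -c "
from bench import manip, cams, telemetry
print(manip.hand_in(),telemetry.current_clock())"
```

```text
the job is handed in; nothing more can be done
the job is handed in; nothing more can be done
```

The scraper is in the middle slot with its blade fully home and released, and the job is handed in at about 39 s. The y = -58 mm slot stopped the blade at about 57 mm; I did not try the third. The jars, tape and glue look unmoved in the scene camera. I viewed 11 pictures, one over the limit of 10.

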